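Desk lamp stand: sort the fittings, draw the stem out and hold it

ROBOT

A 6-joint arm with a two-finger parallel gripper is mounted at the origin on the work surface. World frame = base frame: x ahead of the robot, y to its left, z up, the work surface at z = 0. Lengths are in m, angles in rad, forces in N, time in s.
With the tool pointing down it reaches from about 0.3 to 0.875 m from the base axis. Payload 6.4 kg.
Tool frame: the origin (TCP) lies midway between the tips of the shut fingers; the grasp point (between the pads) lies 19 mm behind it; z points along the fingers, y is the line along which they close (so a half turn about z gives the same grasp; the last joint's range is limited). The gripper opens to 85 mm and grips with 20 to 120 N. Pads are 22 mm wide; open, the fingers measure 114 mm over their backs; the gripper's body (76 mm by 85 mm) begins 54 mm behind the grasp point. The pads swing forward as they close: fully open they stand 13 mm farther back than shut.
Start: joints at [1.01, 0.181, 1.607, -0, 1.354, -0.206], TCP at [0.2, 0.539, 0.231] pointing down, gripper open.
Joint ranges: [-2.99, 2.99], [-0.89, 2.07], [0.3, 2.58], [-1.14, 4.28], [0, 2.63], [-3.12, 3.12]. Speed limits (rad/s): [2.57, 2.57, 3.01, 3.14, 3.14, 3.14].

INTERFACE

Orientations are given as a unit quaternion [w, x, y, z].
In Python, from bench import ctrl gives the robot as it stands.
- The arm moves only by the tool drive_tool, never from a script. Its argument "plan" is a list that holds one entry, the list of rows, each a list of 4 numbers: the shift along the tool's x, y, z scaled (see below), then the turn about the tool's z scaled (see below). In form: [[[x, y, z, roll], ...]]. A call has 1 to 12 rows; each row is the pose to reach, as a shift and turn from the pose commanded when the call began, along the tool's axes at that moment, turning the shorter way round; what a row does not reach only later rows make up. The controller multiplies each number of a shift by 400 mm and each number of a turn by 180 degrees. A row lasts 1/12 s, in which the tool goes at most 41.7 mm and 7.16 degrees, less where a joint would pass 70% of its speed; a pose out of reach is approached as far as the arm can. A call with a number of a shift or a turn outside -1 to 1 is refused whole. A call with a gripper value outside its range is refused whole. "jaw" is the closure, from 0 (fully open) to 1 (shut), set as the call begins (left out, the last holds). The fingers move at their own pace and stop on an object; the grip force is fixed at half the most. Time passes only in rows, so rows that repeat a pose let the fingers close. It gives the time, the measured TCP pose, the force, the opening and the grip force at its end, in the units of the state.
- ctrl.get_obs(): the state, without advancing time (a new reading comes with each control period).
- ctrl.camera(name): name is "scene" or "side" or "wrist"; returns (picture, depth): 400x640x3 uint8, red, green, blue; 400x640 float32, m along the optical axis (not along the pixel's ray), 0 where there is no reading.
- ctrl.camera_info(name): a dict with "camera_matrix" (3x3 intrinsics, pixels), "R" (3x3) and "t" (3): a world point X has camera coordinates R X + t; the wrist camera has in their place "T_tool_cam" (4x4, takes a point from camera to tool coordinates, whose origin is the TCP and whose axes are the flange's). Camera axes: x right, y down, z forward; pixel columns grow to the right and rows downward; lengths in m; the calibration is good to about 2 mm. A picture is of the moment at which its call begins: read the wrist's pose just before it. camera_info takes no time and is no camera call.
- ctrl.hand_in(): hands the job in; it is judged then, once.
The state is a dict: "time_s": time; "q": joint angles; "dq": joint speeds; "joint_efforts": joint torques, N m; "eef_pos": TCP position; "eef_rot": TCP orientation; "wrist_force": force on the tool from outside, world axes, zero at the start; "torque": the same for the moment, N m; "opening": opening from 0.0 (shut) to 1.0 (fully open); "grasp_force": force on a finger pad.
Only numpy, scipy, OpenCV 4.12 (cv2) and the standard library are available. Lean on these libraries where they do the work, as an engineer would, in place of code of your own. Each camera call takes 0.05 s, during which the arm holds its last target. There are 200 camera calls.

TASK

I am putting this desk lamp stand together: first sort its loose fittings, both spacer rings into the round dish and the thumb knob into the square wooden box. Then draw the steel stem about 5 cm out of its leaning socket, straight along the bore so that it does not jam, and never right out; the heavy base must stay standing where it is. Finish while still holding the stem there, so that I can clamp it, and leave the other things on the desk alone.

Things in the scene. Friction and masses are not known exactly. Their poses are not given: they have to be found in the camera images.
- base: Loose heavy dark steel base plate of the lamp stand, 160 x 120 x 16 mm, about 2.6 kg with its socket, lying flat on the desk. Origin: centre of its underside, z up. It drags along or lifts if the stem is pulled askew.
- socket: Aluminium socket block, 42 x 42 x 105 mm, fixed on the base, leaning 0.35 rad (20 degrees) from upright to the base's -x, roughly towards the robot. Origin: centre of its lower end, at x 20, z 9 mm of the base; its z runs up along the bore. Round blind bore, 19.5 mm wide, 90 mm deep: mouth at z 105, floor at z 15 mm. Clamp screw on its +y face, 33 mm out from the axis, at z 85: leave it.
- stem: Loose plain steel rod, 18 mm diameter, 160 mm long, about 0.25 kg, standing in the bore on its floor: 70 mm stand out of the mouth at the start. Origin: centre of its lower end; z runs along the rod to its upper end at 160 mm. At rest its origin is at z 15 mm of the socket, drawn out 5 cm at 65 mm. It slides freely and drops back when let go.
- ring_a: Spacer ring, plain steel, 36 mm outer and 21 mm inner diameter, 16 mm high, 40 g, lying flat on the desk. Origin: centre of its underside. Grip it across its outside.
- ring_b: A second spacer ring just like ring_a.
- knob: Thumb knob, plain steel, 50 g: a disc of 34 mm diameter and 16 mm high lying on the desk, a stud of 12 mm diameter standing up from its middle to 42 mm. Origin: centre of its underside. Grip it by the stud or across the disc.
- dish: Fixed round steel dish, for the rings: 120 mm outer diameter at the rim, narrowing a little downward, 40 mm high, wall 4 mm, open above, inner floor about 5 mm up. Origin: centre of its underside.
- box: Fixed square open wooden box, for the thumb knob: 110 x 110 mm outside, 40 mm high, wall and floor 5 mm. Origin: centre of its underside, sides along its x and y.
- marker: Bystander: black marker pen, 130 mm long along its x, 14 mm thick, lying among the fittings. Origin: middle, underside.
- eraser: Bystander: eraser 45 x 20 x 12 mm. Origin: middle, underside.
- offcut: Bystander: dark wood strip 70 x 25 x 15 mm. Origin: middle, underside.
- mug: Bystander: white mug, 80 mm wide, 90 mm high. Origin: middle, underside.
- jar: Bystander: glass jar with a lid, 70 mm wide, 90 mm high. Origin: middle, underside.
- stapler: Bystander: stapler 140 x 36 x 46 mm, long along its x. Origin: middle, underside.
Mind the look-alikes: they are no part of the job. What is shaped like the ring_a but purple or yellow is not meant.

How it is judged:
On the way, in this order (a step that is already met when the one before it is completed fails the run):
1. both rings lie in the round dish and the knob in the wooden box, let go, the stem still home in its bore (horizontal distance between each of ring_a, ring_b and dish below 0.056 m and height (world z) of each of ring_a, ring_b, knob below 0.035 m and linear speed of each of ring_a, ring_b, knob below 0.05 m/s and x of knob in the frame of box between -0.055 and 0.055 m and y of knob in the frame of box between -0.055 and 0.055 m and contact force between the fingers and ring_a below 0.1 N and contact force between the fingers and ring_b below 0.1 N and contact force between the fingers and knob below 0.1 N and z of stem in the frame of socket below 0.03 m), for 0.2 s.
2. the stem is drawn about 5 cm out along its bore and held in the fingers (z of stem in the frame of socket between 0.053 and 0.077 m and angle between the z axis of stem and the z axis of socket, either way round below 0.12 rad and x of stem in the frame of socket between -0.005 and 0.005 m and y of stem in the frame of socket between -0.005 and 0.005 m and contact force between the fingers and stem above 1 N and linear speed of stem below 0.02 m/s and angle between base's own z axis and vertical below 0.03 rad and distance of base from where it was at the start of the episode below 0.015 m), for 0.2 s.
At the end, for the whole second after the job is handed in: Both rings lie in the dish and the knob in the box; the fingers hold the stem at rest, drawn 38 to 62 mm out of its rest place, its foot still in the bore and in line with it; the base stands flat, within 15 mm of where it stood (all of step 2 and horizontal distance between each of ring_a, ring_b and dish below 0.056 m and height (world z) of each of ring_a, ring_b, knob below 0.035 m and linear speed of each of ring_a, ring_b, knob below 0.05 m/s and x of knob in the frame of box between -0.055 and 0.055 m and y of knob in the frame of box between -0.055 and 0.055 m); the arm keeps its last pose, push and grip.
It fails at once if the stem is pulled right out (more than 85 mm) (z of stem in the frame of socket above 0.1 m).
It fails at once if the base is lifted, tipped or shoved away (angle between base's own z axis and vertical above 0.08 rad or distance of base from where it was at the start of the episode above 0.03 m).
It fails at once if a bystander is disturbed (moved more than 30 mm) (distance of any of marker, eraser, offcut, mug, jar, stapler from where it was at the start of the episode above 0.03 m).
It also fails if it takes over 70 s, if anything falls off the work surface, if the arm or the gripper's body presses on something with over 40 N, if the wrist force passes 120 N, or if a joint passes its speed limit or range.

## Working session

There is one attempt and no reset: what is moved stays moved. The work goes in short steps, Python scripts to look and compute and a tool call to move; the robot and the scene stay as the last step left them, time stands still between calls to the robot, and variables do not carry over. Pictures are saved under pics/ and viewed, at most 10 in all, crops included, and the job is handed in when it is done.

Besides the shell and the picture viewer there is one more tool, called after "Call:" as name(argument=value, ...), one argument or row to a line, values as JSON. drive_tool: Moves the arm, as the interface text tells. Its arguments: {"type":"object","properties":{"plan":{"type":"array"},"jaw":{"type":"number"}},"required":["plan"]}

```bash
mkdir -p pics
cat > h.py <<'E'
import numpy as np, cv2
from bench import ctrl
def grab(n):
    o=ctrl.get_obs(); im,d=ctrl.camera(n); return im,d,ctrl.camera_info(n),o
def save(n,im): cv2.imwrite('pics/'+n+'.png',cv2.cvtColor(im,cv2.COLOR_RGB2BGR))
def cloud(d,i):
    K=np.array(i['camera_matrix']);R=np.array(i['R']);t=np.array(i['t'])
    v,u=np.mgrid[:d.shape[0],:d.shape[1]]
    c=np.stack([(u-K[0,2])/K[0,0]*d,(v-K[1,2])/K[1,1]*d,d],-1)
    return (c-t)@R
def ray(u,v,i,z):
    K=np.array(i['camera_matrix']);R=np.array(i['R']);t=np.array(i['t'])
    o=-R.T@t; r=R.T@np.linalg.inv(K)@[u,v,1]; return o+r*(z-o[2])/r[2]
E
python3 - <<'E'
from h import *
for n in ['scene','side']:
    im,d,i,o=grab(n); save(n,im); np.savez('pics/'+n,im=im,d=d,**{k:np.array(i[k]) for k in['camera_matrix','R','t']})
    print(n,-np.array(i['R']).T@i['t'])
print(o); print(ctrl.camera_info('wrist'))
E
```

```text
scene [1.26560933 0.08010181 1.1446832 ]
side [ 0.00161538 -0.66977851  0.69525806]
{'time_s': 0.05, 'q': array([ 1.00970320e+00,  1.81513883e-01,  1.60796612e+00, -4.82205842e-06,
        1.35379341e+00, -2.06322310e-01]), 'dq': array([-0.00083873, -0.00308644,  0.00202439,  0.00105693,  0.00198848,
        0.00102269]), 'joint_efforts': array([-3.87630116e-04, -4.46252489e+01, -3.52578771e+01, -3.70843554e-04,
        4.23387304e-03, -2.33370690e-05]), 'eef_pos': array([0.19945114, 0.53873726, 0.23041966]), 'eef_rot': array([-3.12422533e-04,  1.76456039e-01,  9.84308163e-01, -7.80150812e-04]), 'wrist_force': array([ 0.50696033,  0.39607812, -0.24737379]), 'torque': array([0.01125248, 0.00382115, 0.00297964]), 'grasp_force': 0.0, 'opening': 1.0020264932224439}
{'camera_matrix': array([[310.07346738,   0.        , 316.21688631],
       [  0.        , 310.07346738, 202.25294117],
       [  0.        ,   0.        ,   1.        ]]), 'T_tool_cam': array([[ 3.79412799e-06, -9.59745593e-01, -2.80870783e-01,
         7.04836932e-02],
       [ 9.99999997e-01,  2.40737508e-05, -6.87524281e-05,
        -5.32145957e-04],
       [ 7.27464531e-05, -2.80870782e-01,  9.59745591e-01,
        -1.43326674e-01],
       [ 0.00000000e+00,  0.00000000e+00,  0.00000000e+00,
         1.00000000e+00]])}
```

View pics/scene.png

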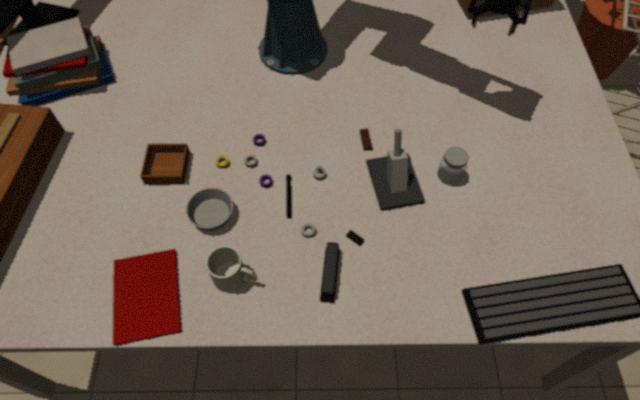

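View pics/side.png

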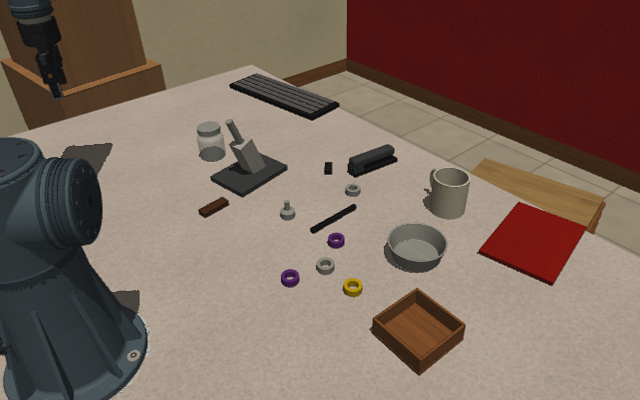

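Scene view: the plain grey rings are at (251,161) and (308,231), and the knob with its stud is at (320,173). The purple rings at (259,140) and (266,181) and the yellow one at (223,162) are look-alikes. The dish is at (210,210), the box at (166,163), the base, socket and stem at (397,175), and the pen at (289,196). The side view agrees, with grey rings at (326,266) and (353,189) and the knob at (288,210).

```bash
cat > m.py <<'E'
from h import *
D={n:dict(np.load(f'pics/{n}.npz')) for n in['scene','side']}
for n in D: D[n]['P']=cloud(D[n]['d'],D[n])
rois={'scene':dict(ringA=(251,161),ringB=(308,231),knob=(320,173),pA=(259,140),pB=(266,181),yel=(223,162)),
'side':dict(ringA=(326,266),ringB=(353,189),knob=(288,211),pA=(290,278),pB=(336,240),yel=(353,287))}
for n in D:
    P=D[n]['P'];im=D[n]['im'].astype(int)
    for k,(u,v) in rois[n].items():
        s=(slice(v-16,v+16),slice(u-16,u+16)); p=P[s].reshape(-1,3); c=im[s].reshape(-1,3)
        m=(p[:,2]>.011)&(p[:,2]<.021)&(D[n]['d'][s].ravel()>0)
        q=p[m]
        if len(q)<5: print(n,k,'few');continue
        (x,y),r=cv2.minEnclosingCircle(q[:,:2].astype(np.float32))
        print(n,k,np.round([x,y,r],4),'mean',q.mean(0).round(4),len(q),'rgb',c[m].mean(0).round())
    # stem, dish, box, base
    roi={'scene':(slice(120,215),slice(360,430)),'side':(slice(110,200),slice(205,295))}[n]
    p=P[roi].reshape(-1,3); b=p[(p[:,2]>.012)&(p[:,2]<.02)]
    rect=cv2.minAreaRect(b[:,:2].astype(np.float32)); print(n,'base',rect)
    for nm,c,w in [('dish',{'scene':(210,210),'side':(417,247)}[n],36),('box',{'scene':(166,163),'side':(418,330)}[n],50)]:
        p=P[max(c[1]-w,0):c[1]+w,c[0]-w:c[0]+w].reshape(-1,3); b=p[(p[:,2]>.033)&(p[:,2]<.046)].astype(np.float32)
        print(n,nm,cv2.minEnclosingCircle(b[:,:2]) if nm=='dish' else cv2.minAreaRect(b[:,:2]),len(b))
    h=P[roi].reshape(-1,3); 
    for z in np.arange(.03,.2,.01):
        q=h[(h[:,2]>z)&(h[:,2]<z+.01)]
        if len(q): print(round(z+.005,3),q[:,:2].mean(0).round(4),np.ptp(q[:,:2],0).round(3),len(q))
im=np.hstack([cv2.resize(D['scene']['im'][120:250,200:345],None,fx=2.75,fy=2.75,interpolation=2),cv2.resize(D['side']['im'][160:305,240:385],(399,358),interpolation=2)])
save('crop1',im)
E
python3 m.py
```

```text
scene ringA [ 0.4666 -0.0905  0.0445] mean [ 0.4538 -0.1056  0.0157] 93 rgb [108. 100.  93.]
scene ringB [0.6631 0.0482 0.019 ] mean [0.6643 0.0489 0.0155] 100 rgb [115. 109.  97.]
scene knob [0.4911 0.0766 0.0191] mean [0.4942 0.0785 0.0168] 77 rgb [109. 105.  93.]
scene pA [ 0.3951 -0.1015  0.0429] mean [ 0.3792 -0.0931  0.0154] 88 rgb [83. 56. 81.]
scene pB [ 0.4971 -0.0829  0.0428] mean [ 0.5129 -0.0666  0.0155] 86 rgb [79. 50. 79.]
scene yel [ 0.4511 -0.1896  0.0197] mean [ 0.4503 -0.1886  0.0154] 86 rgb [130. 109.  35.]
scene base ((0.4651132822036743, 0.2702651023864746), (0.26877856254577637, 0.12052308022975922), 10.5023832321167)Traceback (most recent call last):
  File "m.py", line 21, in <module>
    print(n,nm,cv2.minEnclosingCircle(b[:,:2]) if nm=='dish' else cv2.minAreaRect(b[:,:2]),len(b))
               ~~~~~~~~~~~~~~~~~~~~~~^^^^^^^^^
cv2.error: OpenCV(4.12.0) /io/opencv/modules/imgproc/src/shapedescr.cpp:201: error: (-215:Assertion failed) count >= 0 && (depth == CV_32F || depth == CV_32S) in function 'minEnclosingCircle'
```

```bash
sed -i 's/cv2.minEnclosingCircle(b\[:,:2\])/cv2.minEnclosingCircle(np.ascontiguousarray(b[:,:2]))/; s/cv2.minAreaRect(b\[:,:2\])/cv2.minAreaRect(np.ascontiguousarray(b[:,:2]))/; s/v-16,v+16/v-11,v+11/; s/u-16,u+16/u-11,u+11/; s/(slice(120,215),slice(360,430))/(slice(126,212),slice(364,428))/' m.py
sed -i "s/    rect=cv2/    b=b[(b[:,0]>.45) \&(b[:,1]>.14)]\n    rect=cv2/" m.py
python3 m.py
```

```text
scene ringA [ 0.4485 -0.1108  0.02  ] mean [ 0.4477 -0.1105  0.0157] 82 rgb [110. 105.  93.]
scene ringB [0.6631 0.0482 0.019 ] mean [0.6643 0.0489 0.0155] 100 rgb [115. 109.  97.]
scene knob [0.4911 0.0766 0.0191] mean [0.4942 0.0785 0.0168] 77 rgb [109. 105.  93.]
scene pA [ 0.3743 -0.0913  0.0197] mean [ 0.3747 -0.0916  0.0153] 81 rgb [79. 50. 78.]
scene pB [ 0.5139 -0.0632  0.0191] mean [ 0.5141 -0.0656  0.0155] 84 rgb [79. 49. 80.]
scene yel [ 0.4511 -0.1896  0.0197] mean [ 0.4503 -0.1886  0.0154] 86 rgb [130. 109.  35.]
scene base ((0.5190329551696777, 0.2802608013153076), (0.15910181403160095, 0.12052308022975922), 10.502385139465332)
scene dish ((0.5836715698242188, -0.2311570793390274), 0.10115105658769608) 331
scene box ((0.49626779556274414, -0.30337080359458923), (0.2479388564825058, 0.15291790664196014), 45.533016204833984) 502
0.035 [0.5436 0.2806] [0.044 0.048] 67
0.045 [0.5417 0.2826] [0.041 0.047] 67
0.055 [0.5369 0.2774] [0.039 0.047] 62
0.065 [0.533  0.2804] [0.041 0.048] 78
0.075 [0.5291 0.2756] [0.046 0.046] 60
0.085 [0.5257 0.2789] [0.043 0.055] 68
0.095 [0.5181
[... 1073 characters left out ...]
0.460654079914093, -0.3373940587043762), (0.11123835295438766, 0.11260813474655151), 88.93032836914062) 987
0.035 [0.5035 0.342 ] [0.088 0.161] 133
0.045 [0.5048 0.3358] [0.083 0.158] 134
0.055 [0.5036 0.3342] [0.079 0.159] 147
0.065 [0.5019 0.3436] [0.076 0.169] 152
0.075 [0.5019 0.3215] [0.064 0.162] 126
0.085 [0.5007 0.3607] [0.063 0.206] 197
0.095 [0.4994 0.3377] [0.055 0.209] 139
0.105 [0.4975 0.2723] [0.052 0.047] 132
0.115 [0.5096 0.2743] [0.038 0.044] 74
0.125 [0.4923 0.272 ] [0.018 0.013] 27
0.135 [0.4874 0.2711] [0.019 0.014] 27
0.145 [0.4844 0.27  ] [0.017 0.011] 30
0.155 [0.481  0.2703] [0.02  0.015] 27
0.165 [0.4764 0.2694] [0.018 0.013] 29
0.175 [0.4773 0.273 ] [0.015 0.017] 29
```

View pics/crop1.png

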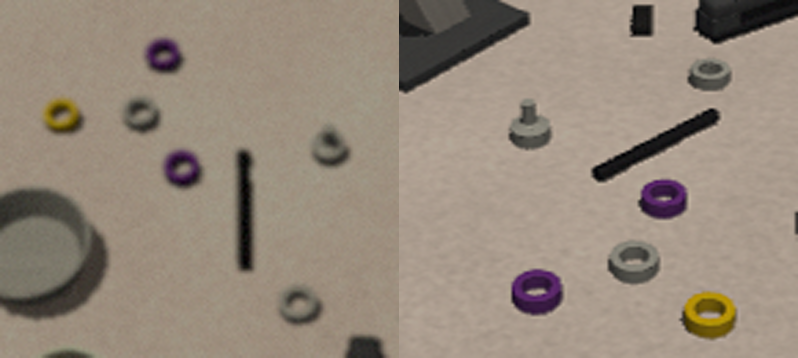

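The crop shows ring_a in plain grey among the purple and yellow ones (left crop at 140,115). ring_b is right of the pen tip (299,305), and the knob with its stud is at (330,147). The fits give:

| Item | x (m) | y (m) | Notes |
|---|---|---|---|
| ring_a | 0.447 | -0.110 | |
| ring_b | 0.663 | 0.049 | |
| knob | 0.490 | 0.077 | |
| dish | 0.612 | -0.199 | radius 61 mm |
| box | 0.461 | -0.337 | 111 mm square |
| base | 0.519 | 0.280 | yaw 10.5° |

Sizes and heights match the description.

```bash
cat > go.py <<'E'
import sys
from h import *
from scipy.spatial.transform import Rotation as Ro
# usage: go.py x y z az_deg : tool y azimuth (mod 180)
def go(x,y,z,az):
    o=ctrl.get_obs(); q=o['eef_rot']; R=Ro.from_quat([q[1],q[2],q[3],q[0]]).as_matrix()
    s=R.T@(np.array([x,y,z])-o['eef_pos']); cur=np.degrees(np.arctan2(R[1,1],R[0,1]))
    da=(az-cur+90)%180-90
    print('scaled',(s/.4).round(4),'roll',round(-da/180,4),'rows',round(np.linalg.norm(s)/.0417,1),round(abs(da)/7.16,1),'az',cur.round(1),'q6',o['q'][5].round(2),'t',o['time_s'],'tilt',R[:,2].round(4))
a=list(map(float,sys.argv[1:]))
for k in range(0,len(a),4): go(*a[k:k+4])
E
python3 go.py .447 -.110 .2 128 .447 -.110 .1 128
```

```text
scaled [-1.1438 -1.3058  0.0778] roll -0.3241 rows 16.7 8.1 az 69.7 q6 -0.21 t 0.1 tilt [-8.0e-04 -1.3e-03 -1.0e+00]
scaled [-1.1439 -1.3054  0.3278] roll -0.3241 rows 16.9 8.1 az 69.7 q6 -0.21 t 0.1 tilt [-8.0e-04 -1.3e-03 -1.0e+00]
```

Call:
drive_tool(
  plan=[
    [[-0.8, -0.914, 0.05, -0.324], [-0.8, -0.914, 0.05, -0.324], [-0.8, -0.914, 0.05, -0.324], [-0.8, -0.914, 0.05, -0.324], [-0.8, -0.914, 0.05, -0.324], [-0.8, -0.914, 0.05, -0.324], [-0.8, -0.914, 0.05, -0.324], [-0.8, -0.914, 0.05, -0.324], [-0.8, -0.914, 0.05, -0.324], [-0.8, -0.914, 0.05, -0.324], [-0.8, -0.914, 0.05, -0.324], [-0.8, -0.914, 0.05, -0.324]],
  ],
  jaw=0.32,
)

```text
time_s: 1.1
eef_pos: [0.3605, 0.1166, 0.2127]
eef_rot: [0.0, -0.326, 0.945, -0.0]
wrist_force: [1.2, -0.1, 0.2]
opening: 0.678
grasp_force: 0.0
```

```bash
python3 go.py .447 -.110 .12 128
```

```text
scaled [ 0.1789 -0.5794  0.2318] roll 0.0003 rows 6.2 0.0 az 128.0 q6 -2.24 t 1.1 tilt [ 4.e-04  1.e-04 -1.e+00]
```

Call:
drive_tool(
  plan=[
    [[0.179, -0.579, 0.232, 0], [0.179, -0.579, 0.232, 0], [0.179, -0.579, 0.232, 0], [0.179, -0.579, 0.232, 0], [0.179, -0.579, 0.232, 0], [0.179, -0.579, 0.232, 0], [0.179, -0.579, 0.232, 0], [0.179, -0.579, 0.232, 0], [0.179, -0.579, 0.232, 0]],
  ],
)

```text
time_s: 1.85
eef_pos: [0.4459, -0.108, 0.1195]
eef_rot: [-0.001, -0.325, 0.946, 0.001]
wrist_force: [-0.4, 0.2, -0.1]
opening: 0.679
grasp_force: 0.0
```

```bash
cat > w.py <<'E'
import sys
from h import *
from scipy.spatial.transform import Rotation as Ro
im,d,i,o=grab('wrist'); q=o['eef_rot']; R=Ro.from_quat([q[1],q[2],q[3],q[0]]).as_matrix()
T=i['T_tool_cam']; Rc=R@T[:3,:3]; tc=R@T[:3,3]+o['eef_pos']
info=dict(camera_matrix=i['camera_matrix'],R=Rc.T,t=-Rc.T@tc)
P=cloud(d,info); n=sys.argv[1]; save(n,im); np.savez('pics/'+n,im=im,d=d,P=P)
if len(sys.argv)>2:
    x,y,lo,hi=map(float,sys.argv[2:6])
    m=(d>0)&(P[...,2]>lo)&(P[...,2]<hi)&(np.hypot(P[...,0]-x,P[...,1]-y)<.035)
    p=P[m]; print(len(p),'mean',p.mean(0).round(4),cv2.minEnclosingCircle(np.ascontiguousarray(p[:,:2],np.float32)),'rgb',im[m].mean(0).round())
E
python3 w.py wA .447 -.110 .011 .021; python3 go.py .447 -.110 .002 128
```

```text
973 mean [ 0.4473 -0.109   0.0163] ((0.44800058007240295, -0.1084623634815216), 0.017976759001612663) rgb [145. 140. 127.]
scaled [ 0.0022 -0.007   0.2948] roll -0.0001 rows 2.8 0.0 az 128.0 q6 -2.73 t 1.9 tilt [-1.e-03  9.e-04 -1.e+00]
```

View pics/wA.png

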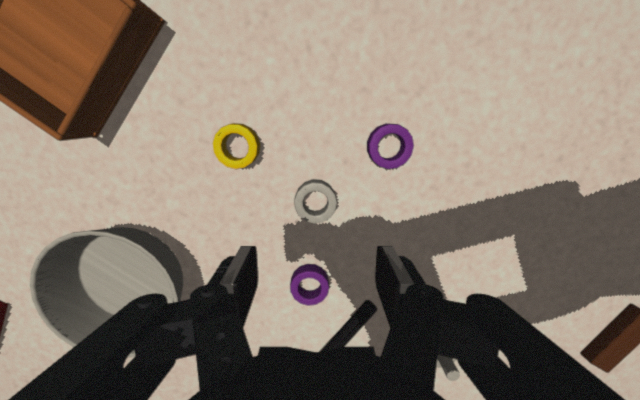

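Wrist view: the grey ring is at (316,200), centred between the fingers. The yellow and purple rings are clear of the finger paths. It measures (0.4477, -0.1087) with an 18.0 mm radius, so I'm going down.

```bash
python3 go.py .4477 -.1087 .002 128
```

```text
scaled [-0.0012 -0.0055  0.2948] roll -0.0001 rows 2.8 0.0 az 128.0 q6 -2.73 t 1.9 tilt [-1.e-03  9.e-04 -1.e+00]
```

Call:
drive_tool(
  plan=[
    [[-0.001, -0.005, 0.1, 0], [-0.001, -0.005, 0.18, 0], [-0.001, -0.005, 0.24, 0], [-0.001, -0.005, 0.28, 0], [-0.001, -0.005, 0.292, 0], [-0.001, -0.005, 0.292, 0], [-0.001, -0.005, 0.292, 0]],
  ],
)

```text
time_s: 2.48
eef_pos: [0.4489, -0.1091, 0.0043]
eef_rot: [0.0, -0.326, 0.945, -0.0]
wrist_force: [0.9, -0.2, 0.1]
opening: 0.68
grasp_force: 0.0
```

Call:
drive_tool(
  plan=[
    [[0, 0, 0, 0], [0, 0, 0, 0], [0, 0, 0, 0], [0, 0, 0, 0], [0, 0, 0, 0], [0, 0, 0, 0]],
  ],
  jaw=1,
)

```text
time_s: 2.98
eef_pos: [0.4495, -0.11, 0.0052]
eef_rot: [0.001, -0.325, 0.946, -0.001]
wrist_force: [-2.6, 1.8, 11.0]
opening: 0.385
grasp_force: 58.7
```

Call:
drive_tool(
  plan=[
    [[0, 0, -0.08, 0], [0, 0, -0.16, 0], [0, 0, -0.24, 0], [0, 0, -0.24, 0], [0, 0, -0.24, 0]],
  ],
)

```text
time_s: 3.4
eef_pos: [0.4503, -0.1107, 0.1021]
eef_rot: [0.002, -0.326, 0.946, -0.002]
wrist_force: [-0.2, -0.4, -0.6]
opening: 0.384
grasp_force: 60.4
```

```bash
python3 go.py .604 -.186 .10 128 .604 -.186 .03 128
```

```text
scaled [-0.187  -0.3848  0.0081] roll -0.0 rows 4.1 0.0 az 128.0 q6 -2.73 t 3.4 tilt [ 0.0059 -0.0032 -1.    ]
scaled [-0.1866 -0.3838  0.1831] roll -0.0 rows 4.5 0.0 az 128.0 q6 -2.73 t 3.4 tilt [ 0.0059 -0.0032 -1.    ]
```

Call:
drive_tool(
  plan=[
    [[-0.187, -0.384, 0, 0], [-0.187, -0.384, 0, 0], [-0.187, -0.384, 0, 0], [-0.187, -0.384, 0, 0], [-0.187, -0.384, 0, 0], [-0.187, -0.384, 0.06, 0], [-0.187, -0.384, 0.12, 0], [-0.187, -0.384, 0.17, 0], [-0.187, -0.384, 0.183, 0], [-0.187, -0.384, 0.183, 0], [-0.187, -0.384, 0.183, 0]],
  ],
)

```text
time_s: 4.32
eef_pos: [0.6015, -0.1846, 0.0259]
eef_rot: [-0.0, -0.325, 0.946, 0.0]
wrist_force: [0.5, -0.7, 0.3]
opening: 0.381
grasp_force: 60.4
```

Call:
drive_tool(
  plan=[
    [[0, 0, 0, 0], [0, 0, 0, 0], [0, 0, 0, 0], [0, 0, 0, 0]],
  ],
  jaw=0.32,
)

```text
time_s: 4.65
eef_pos: [0.6038, -0.1861, 0.0286]
eef_rot: [0.002, -0.325, 0.946, -0.002]
wrist_force: [1.9, -2.5, 6.0]
opening: 0.68
grasp_force: 3.0
```

Call:
drive_tool(
  plan=[
    [[0, 0, -0.1, 0], [0, 0, -0.2, 0], [0, 0, -0.2, 0], [0, 0, -0.2, 0]],
  ],
)

```text
time_s: 4.98
eef_pos: [0.6041, -0.1856, 0.1102]
eef_rot: [0.003, -0.326, 0.945, -0.003]
wrist_force: [0.9, 0.5, -0.9]
opening: 0.681
grasp_force: 0.0
```

```bash
python3 w.py wD; python3 go.py .6631 .049 .12 133
python3 - <<'E'
from h import *
z=np.load('pics/wD.npz');P=z['P'];m=(np.hypot(P[...,0]-.612,P[...,1]+.199)<.05)&(P[...,2]>.012)&(P[...,2]<.03)&(z['d']>0)
p=P[m];print(len(p),p.mean(0),np.percentile(p[:,2],[10,50,90]))
E
```

```text
scaled [-0.4794  0.3672 -0.0309] roll -0.0278 rows 5.8 0.7 az 128.0 q6 -2.72 t 5.0333 tilt [ 0.0025 -0.0012 -1.    ]
3299 [ 0.61149559 -0.19083911  0.01843287] [0.01337557 0.01897346 0.02225522]
```

Call:
drive_tool(
  plan=[
    [[-0.479, 0.367, -0.03, -0.028], [-0.479, 0.367, -0.03, -0.028], [-0.479, 0.367, -0.03, -0.028], [-0.479, 0.367, -0.03, -0.028], [-0.479, 0.367, -0.03, -0.028], [-0.479, 0.367, -0.03, -0.028], [-0.479, 0.367, -0.03, -0.028], [-0.479, 0.367, -0.03, -0.028], [-0.479, 0.367, -0.03, -0.028]],
  ],
)

```text
time_s: 5.78
eef_pos: [0.6612, 0.0489, 0.1164]
eef_rot: [-0.001, -0.367, 0.93, 0.0]
wrist_force: [-0.0, -0.4, 0.3]
opening: 0.682
grasp_force: 0.0
```

```bash
python3 w.py wB .6631 .049 .011 .021
python3 - <<'E'
import cv2
a=cv2.imread('pics/wD.png');b=cv2.imread('pics/wB.png')
import numpy as np
cv2.imwrite('pics/DB.png',cv2.resize(np.vstack([a,b]),None,fx=.75,fy=.75))
E
```

```text
991 mean [0.665  0.0501 0.0163] ((0.6655817627906799, 0.05078979954123497), 0.017985310405492783) rgb [151. 145. 131.]
```

View pics/DB.png

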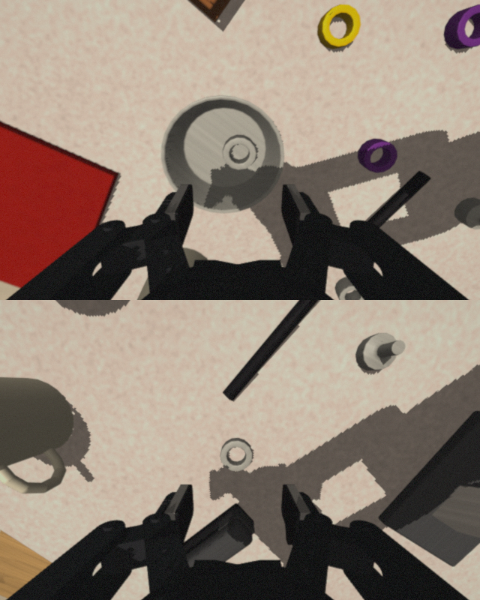

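The top half shows ring_a in the dish at (239,152). The bottom half shows ring_b (grey, 237,455), with the pen tip at (232,395) and the stapler end at (238,515). I'll check the finger clearance there before going down.

```bash
python3 go.py .6655 .0507 .005 133
python3 - <<'E'
from h import *
a=np.radians(133);Y=np.array([np.cos(a),np.sin(a)]);X=np.array([np.cos(a+np.pi/2),np.sin(a+np.pi/2)])
for n in['scene','side']:
    z=np.load(f'pics/{n}.npz');P=cloud(z['d'],z);r=P[...,:2]-[.6655,.0507]
    m=(z['d']>0)&(P[...,2]>.008)&(np.hypot(r[...,0],r[...,1])<.09)&(np.hypot(r[...,0],r[...,1])>.024)
    for q,h in sorted(zip(map(tuple,np.c_[r[m]@X,r[m]@Y].round(3)),P[m][:,2].round(3)),key=lambda t:np.hypot(*t[0]))[:200:14]: print(n,q,h)
E
```

```text
scaled [-0.0126 -0.0028  0.2792] roll -0.0 rows 2.7 0.0 az 133.0 q6 -2.43 t 5.8333 tilt [-2.5e-03 -2.0e-04 -1.0e+00]
scene (np.float64(-0.062), np.float64(-0.001)) 0.009
scene (np.float64(0.067), np.float64(-0.015)) 0.012
scene (np.float64(0.071), np.float64(-0.008)) 0.015
scene (np.float64(-0.074), np.float64(0.008)) 0.041
scene (np.float64(0.077), np.float64(0.007)) 0.008
scene (np.float64(0.079), np.float64(-0.005)) 0.016
scene (np.float64(-0.081), np.float64(0.001)) 0.046
scene (np.float64(-0.081), np.float64(-0.019)) 0.042
scene (np.float64(-0.084), np.float64(0.012)) 0.046
scene (np.float64(-0.085), np.float64(-0.014)) 0.046
scene (np.float64(0.087), np.float64(0.013)) 0.015
scene (np.float64(-0.088), np.float64(0.014)) 0.043
side (np.float64(-0.061), np.float64(0.001)) 0.011
side (np.float64(-0.067), np.float64(-0.001)) 0.042
side (np.float64(-0.068), np.float64(0.001)) 0.018
side (np.float64(-0.069), np.float64(-0.004)) 0.023
side (np.float64(-0.07), np.float64(-0.006)) 0.026
side (np.float64(0.071), np.float64(0.004)) 0.012
side (np.float64(-0.072), np.float64(-0.008)) 0.019
side (np.float64(0.073), np.float64(-0.008)) 0.014
side (np.float64(-0.074), np.float64(0.009)) 0.017
side (np.float64(-0.076), np.float64(-0.003)) 0.043
side (np.float64(-0.076), np.float64(0.012)) 0.018
side (np.float64(-0.077), np.float64(0.012)) 0.023
side (np.float64(-0.079), np.float64(0.008)) 0.044
side (np.float64(-0.079), np.float64(0.015)) 0.025
side (np.float64(-0.08), np.float64(0.013)) 0.03
```

Call:
drive_tool(
  plan=[
    [[-0.012, -0.003, 0.1, 0], [-0.012, -0.003, 0.18, 0], [-0.012, -0.003, 0.24, 0], [-0.012, -0.003, 0.27, 0], [-0.012, -0.003, 0.279, 0], [-0.012, -0.003, 0.279, 0], [-0.012, -0.003, 0.279, 0]],
  ],
)

```text
time_s: 6.42
eef_pos: [0.6678, 0.0506, 0.0079]
eef_rot: [0.001, -0.366, 0.93, -0.0]
wrist_force: [-0.4, 0.3, 0.5]
opening: 0.682
grasp_force: 0.0
```

Call:
drive_tool(
  plan=[
    [[0, 0, 0, 0], [0, 0, 0, 0], [0, 0, 0, 0], [0, 0, 0, 0], [0, 0, 0, 0], [0, 0, 0, 0]],
  ],
  jaw=1,
)

```text
time_s: 6.92
eef_pos: [0.6684, 0.0511, 0.0091]
eef_rot: [0.002, -0.367, 0.93, -0.001]
wrist_force: [-0.6, -0.7, 6.2]
opening: 0.38
grasp_force: 58.9
```

Call:
drive_tool(
  plan=[
    [[0, 0, -0.08, 0], [0, 0, -0.16, 0], [0, 0, -0.24, 0], [0, 0, -0.24, 0], [0, 0, -0.24, 0]],
  ],
)

```text
time_s: 7.33
eef_pos: [0.6693, 0.0513, 0.1069]
eef_rot: [0.003, -0.367, 0.93, -0.002]
wrist_force: [-1.1, -0.0, -0.7]
opening: 0.375
grasp_force: 59.8
```

```bash
python3 go.py .612 -.207 .11 133 .612 -.207 .045 133
```

```text
scaled [ 0.5454 -0.374  -0.0084] roll 0.0003 rows 6.3 0.0 az 133.0 q6 -2.42 t 7.3333 tilt [ 7.6e-03 -8.0e-04 -1.0e+00]
scaled [ 0.5462 -0.3731  0.1541] roll 0.0003 rows 6.5 0.0 az 133.0 q6 -2.42 t 7.3333 tilt [ 7.6e-03 -8.0e-04 -1.0e+00]
```

Call:
drive_tool(
  plan=[
    [[0.546, -0.374, -0.01, 0], [0.546, -0.374, -0.01, 0], [0.546, -0.374, -0.01, 0], [0.546, -0.374, -0.01, 0], [0.546, -0.374, -0.01, 0], [0.546, -0.374, -0.01, 0], [0.546, -0.374, -0.01, 0], [0.546, -0.374, 0.06, 0], [0.546, -0.374, 0.12, 0], [0.546, -0.374, 0.155, 0], [0.546, -0.374, 0.155, 0], [0.546, -0.374, 0.155, 0]],
  ],
)

```text
time_s: 8.33
eef_pos: [0.6083, -0.2059, 0.0392]
eef_rot: [-0.001, -0.367, 0.93, 0.001]
wrist_force: [0.3, 0.6, -0.5]
opening: 0.376
grasp_force: 59.8
```

Call:
drive_tool(
  plan=[
    [[0, 0, 0, 0], [0, 0, 0, 0], [0, 0, 0, 0], [0, 0, 0, 0]],
  ],
  jaw=0.35,
)

```text
time_s: 8.67
eef_pos: [0.61, -0.2072, 0.0418]
eef_rot: [0.001, -0.367, 0.93, -0.001]
wrist_force: [-0.4, 1.3, 0.8]
opening: 0.649
grasp_force: 0.0
```

Call:
drive_tool(
  plan=[
    [[0, 0, -0.1, 0], [0, 0, -0.2, 0], [0, 0, -0.2, 0], [0, 0, -0.2, 0], [0, 0, -0.2, 0]],
  ],
)

```text
time_s: 9.08
eef_pos: [0.6094, -0.2071, 0.1212]
eef_rot: [0.0, -0.367, 0.93, -0.001]
wrist_force: [-0.6, 1.1, -1.4]
opening: 0.652
grasp_force: 0.0
```

```bash
python3 w.py wD2; python3 go.py .490 .077 .14 100.5
```

```text
scaled [-0.2672  0.7209 -0.0496] roll 0.1807 rows 7.4 4.5 az 133.0 q6 -2.83 t 9.1333 tilt [-7.e-04  4.e-04 -1.e+00]
```

Call:
drive_tool(
  plan=[
    [[-0.267, 0.721, -0.05, 0.181], [-0.267, 0.721, -0.05, 0.181], [-0.267, 0.721, -0.05, 0.181], [-0.267, 0.721, -0.05, 0.181], [-0.267, 0.721, -0.05, 0.181], [-0.267, 0.721, -0.05, 0.181], [-0.267, 0.721, -0.05, 0.181], [-0.267, 0.721, -0.05, 0.181], [-0.267, 0.721, -0.05, 0.181], [-0.267, 0.721, -0.05, 0.181], [-0.267, 0.721, -0.05, 0.181]],
  ],
)

```text
time_s: 10.05
eef_pos: [0.4904, 0.0761, 0.1398]
eef_rot: [-0.0, -0.091, 0.996, -0.0]
wrist_force: [-0.3, -0.4, 1.1]
opening: 0.65
grasp_force: 0.0
```

```bash
python3 w.py wK .490 .077 .011 .021
python3 - <<'E'
from h import *
z=np.load('pics/wK.npz');P=z['P'];m=(np.hypot(P[...,0]-.49,P[...,1]-.077)<.03)&(P[...,2]>.036)&(P[...,2]<.048)&(z['d']>0)
print('stud',m.sum(),P[m].mean(0),np.ptp(P[m],0))
s=ctrl.camera('scene')[0]
save('K2',np.hstack([cv2.resize(z['im'],(480,300)),cv2.resize(np.load('pics/wD2.npz')['im'][60:240,180:340],(267,300)) ]))
E
python3 go.py .490 .077 .021 100.5
```

```text
833 mean [0.49   0.0799 0.0177] ((0.49251821637153625, 0.08035194873809814), 0.017096715047955513) rgb [144. 139. 126.]
stud 187 [0.49184619 0.08035248 0.04226957] [0.01172851 0.01146409 0.00884028]
scaled [0.0008 0.0039 0.2973] roll -0.0007 rows 2.9 0.0 az 100.4 q6 -1.84 t 10.15 tilt [-8.e-04 -2.e-04 -1.e+00]
```

View pics/K2.png

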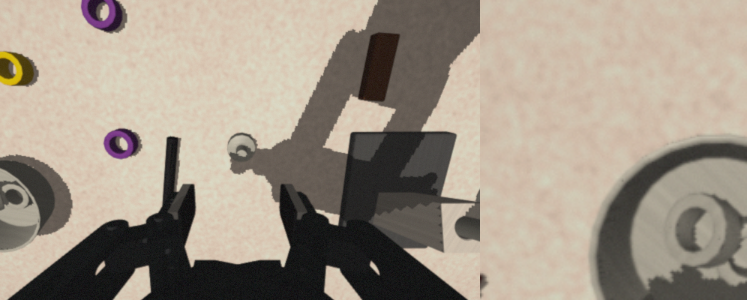

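Left: the knob is at (241,147) between the fingers, with the pen at (172,165) clear of them. Right: both rings lie in the dish. The knob measures (0.492, 0.080).

```bash
python3 go.py .4921 .0803 .0205 100.5
```

```text
scaled [-0.0059  0.0111  0.2985] roll -0.0007 rows 2.9 0.0 az 100.4 q6 -1.84 t 10.15 tilt [-8.e-04 -2.e-04 -1.e+00]
```

Call:
drive_tool(
  plan=[
    [[-0.005, 0.011, 0.1, 0], [-0.005, 0.011, 0.18, 0], [-0.005, 0.011, 0.25, 0], [-0.005, 0.011, 0.28, 0], [-0.005, 0.011, 0.298, 0], [-0.005, 0.011, 0.298, 0], [-0.005, 0.011, 0.298, 0]],
  ],
)

```text
time_s: 10.73
eef_pos: [0.4922, 0.0806, 0.0214]
eef_rot: [0.0, -0.09, 0.996, -0.0]
wrist_force: [-0.6, -0.1, -0.2]
opening: 0.654
grasp_force: 0.0
```

Call:
drive_tool(
  plan=[
    [[0, 0, 0, 0], [0, 0, 0, 0], [0, 0, 0, 0], [0, 0, 0, 0], [0, 0, 0, 0], [0, 0, 0, 0], [0, 0, 0, 0], [0, 0, 0, 0]],
  ],
  jaw=1,
)

```text
time_s: 11.4
eef_pos: [0.4924, 0.0812, 0.0223]
eef_rot: [0.001, -0.091, 0.996, -0.0]
wrist_force: [-1.6, -1.1, 7.0]
opening: 0.108
grasp_force: 58.7
```

Call:
drive_tool(
  plan=[
    [[0, 0, -0.08, 0], [0, 0, -0.16, 0], [0, 0, -0.26, 0], [0, 0, -0.26, 0], [0, 0, -0.26, 0]],
  ],
)

```text
time_s: 11.82
eef_pos: [0.4938, 0.0813, 0.1281]
eef_rot: [0.003, -0.091, 0.996, -0.001]
wrist_force: [-0.1, 0.8, -1.1]
opening: 0.113
grasp_force: 58.9
```

```bash
python3 go.py .461 -.337 .13 100.5 .461 -.337 .04 100.5
```

```text
scaled [ 0.2706 -1.0136 -0.0047] roll -0.0002 rows 10.1 0.0 az 100.5 q6 -1.83 t 11.8167 tilt [ 6.5e-03 -5.0e-04 -1.0e+00]
scaled [ 0.272  -1.0132  0.2203] roll -0.0002 rows 10.3 0.0 az 100.5 q6 -1.83 t 11.8167 tilt [ 6.5e-03 -5.0e-04 -1.0e+00]
```

Call:
drive_tool(
  plan=[
    [[0.27, -1, 0, 0], [0.27, -1, 0, 0], [0.27, -1, 0, 0], [0.27, -1, 0, 0], [0.27, -1, 0, 0], [0.27, -1, 0, 0], [0.27, -1, 0, 0], [0.27, -1, 0, 0], [0.27, -1, 0, 0], [0.27, -1, 0, 0], [0.27, -1, 0, 0], [0.27, -1, 0, 0]],
  ],
)

```text
time_s: 12.82
eef_pos: [0.4566, -0.3329, 0.1234]
eef_rot: [-0.001, -0.089, 0.996, 0.001]
wrist_force: [0.2, 1.0, -0.8]
opening: 0.112
grasp_force: 59.0
```

```bash
python3 go.py .461 -.337 .033 100.5
```

```text
scaled [-0.0093 -0.0126  0.226 ] roll -0.0015 rows 2.2 0.0 az 100.2 q6 -2.59 t 12.8167 tilt [-0.0017  0.002  -1.    ]
```

Call:
drive_tool(
  plan=[
    [[-0.009, -0.008, 0.08, 0], [-0.009, -0.008, 0.15, 0], [-0.009, -0.008, 0.2, 0], [-0.009, -0.008, 0.226, 0], [-0.009, -0.008, 0.226, 0], [-0.009, -0.008, 0.226, 0]],
  ],
)

```text
time_s: 13.32
eef_pos: [0.462, -0.3328, 0.0344]
eef_rot: [-0.0, -0.092, 0.996, 0.001]
wrist_force: [0.3, 0.2, 0.4]
opening: 0.118
grasp_force: 59.0
```

Call:
drive_tool(
  plan=[
    [[0, 0, 0, 0], [0, 0, 0, 0], [0, 0, 0, 0], [0, 0, 0, 0]],
  ],
  jaw=0.6,
)

```text
time_s: 13.65
eef_pos: [0.4627, -0.3347, 0.036]
eef_rot: [0.001, -0.091, 0.996, -0.001]
wrist_force: [-0.1, 0.0, 0.1]
opening: 0.403
grasp_force: 0.0
```

Call:
drive_tool(
  plan=[
    [[0, 0, -0.1, 0], [0, 0, -0.2, 0], [0, 0, -0.3, 0], [0, 0, -0.4, 0], [0, 0, -0.5, 0], [0, 0, -0.5, 0], [0, 0, -0.5, 0]],
  ],
  jaw=0.35,
)

```text
time_s: 14.23
eef_pos: [0.4634, -0.3356, 0.239]
eef_rot: [0.002, -0.091, 0.996, -0.003]
wrist_force: [-1.0, 0.1, -0.1]
opening: 0.65
grasp_force: 0.0
```

```bash
python3 w.py wBx
python3 - <<'E'
from h import *
z=np.load('pics/wBx.npz')
im,d,i,o=grab('side'); P=cloud(d,i)
for n,c,r in [('dish',(.612,-.199),.05),('box',(.461,-.337),.045)]:
    m=(np.hypot(P[...,0]-c[0],P[...,1]-c[1])<r)&(d>0); h=P[m]; print(n,len(h),np.percentile(h[:,2],[5,25,50,75,95,99]).round(3))
save('sorted',np.hstack([cv2.resize(z['im'],(480,300)),cv2.resize(im[200:390,350:490],(221,300))]))
E
python3 go.py .475 .27 .23 100.5
```

```text
dish 1213 [0.    0.005 0.012 0.02  0.03  0.036]
box 11009 [0.005 0.315 0.397 0.454 0.493 0.5  ]
scaled [-0.3064  1.4784  0.0115] roll -0.0003 rows 14.5 0.0 az 100.4 q6 -2.59 t 14.3333 tilt [-3.e-04  3.e-04 -1.e+00]
```

View pics/sorted.png

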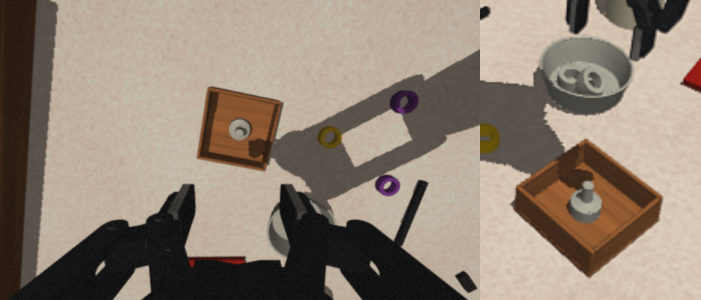

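Left: the knob stands in the box at (240,130). Right: both rings are in the dish at (582,78), one leaning on the other. Next I move over to the stem.

Call:
drive_tool(
  plan=[
    [[-0.2, 0.98, 0, 0], [-0.2, 0.98, 0, 0], [-0.2, 0.98, 0, 0], [-0.2, 0.98, 0, 0], [-0.2, 0.98, 0, 0], [-0.2, 0.98, 0, 0], [-0.2, 0.98, 0, 0], [-0.2, 0.98, 0, 0], [-0.2, 0.98, 0, 0], [-0.2, 0.98, 0, 0], [-0.2, 0.98, 0, 0], [-0.2, 0.98, 0, 0]],
  ],
)

```text
time_s: 15.33
eef_pos: [0.4683, 0.0673, 0.2329]
eef_rot: [-0.002, -0.093, 0.996, 0.0]
wrist_force: [0.4, -0.0, 0.6]
opening: 0.652
grasp_force: 0.0
```

```bash
python3 go.py .488 .274 .26 100.5
```

```text
scaled [-0.1436  0.4989 -0.0678] roll 0.0008 rows 5.0 0.0 az 100.6 q6 -1.87 t 15.3333 tilt [-3.6e-03  1.0e-04 -1.0e+00]
```

Call:
drive_tool(
  plan=[
    [[-0.05, 0.1, -0.068, 0], [-0.143, 0.5, -0.068, 0], [-0.143, 0.5, -0.068, 0], [-0.143, 0.5, -0.068, 0], [-0.143, 0.5, -0.068, 0], [-0.143, 0.5, -0.068, 0], [-0.143, 0.5, -0.068, 0], [-0.143, 0.5, -0.068, 0], [-0.143, 0.5, -0.068, 0], [-0.143, 0.5, -0.068, 0], [-0.143, 0.5, -0.068, 0]],
  ],
)

```text
time_s: 16.25
eef_pos: [0.4899, 0.2714, 0.262]
eef_rot: [-0.0, -0.09, 0.996, -0.0]
wrist_force: [0.1, -0.3, -0.3]
opening: 0.648
grasp_force: 0.0
```

```bash
python3 w.py wS
cat > s.py <<'E'
from h import *
z=np.load('pics/wS.npz');P=z['P'];d=z['d']
m0=(d>0)&(np.hypot(P[...,0]-.505,P[...,1]-.28)<.12)
m=m0&(P[...,2]>.012)&(P[...,2]<.02); r=cv2.minAreaRect(np.ascontiguousarray(P[m][:,:2],np.float32)); print('base',r,m.sum())
for lo in np.arange(.115,.18,.01):
    q=P[m0&(P[...,2]>lo)&(P[...,2]<lo+.01)&(np.hypot(P[...,0]-.488,P[...,1]-.274)<.03)]
    if len(q)>3: print(round(lo,3),q.mean(0).round(4),q.min(0).round(4),q.max(0).round(4),len(q))
q=P[m0&(P[...,2]>.165)&(P[...,2]<.19)]
# stem axis by fit: cylinder side points, radius 9 mm known
from scipy.optimize import least_squares
q=P[m0&(P[...,2]>.125)&(P[...,2]<.167)&(np.hypot(P[...,0]-.488,P[...,1]-.274)<.03)]
def f(p):
    a=np.array([p[2],p[3],1]);a/=np.linalg.norm(a); w=q-[p[0],p[1],.15]; return np.linalg.norm(w-np.outer(w@a,a),axis=1)-.009
s=least_squares(f,[.488,.274,-.36,-.066],loss='soft_l1',f_scale=.001); print('cyl at z.15',s.x.round(4),'lean',np.arctan(np.hypot(*s.x[2:])),'yaw',np.degrees(np.arctan2(s.x[3],s.x[2]))+180,'rms',np.sqrt(np.mean(f(s.x)**2)),len(q))
E
python3 s.py; python3 go.py .4881 .2743 .131 100.5
```

```text
base ((0.4886229634284973, 0.30685949325561523), (0.20773132145404816, 0.1794099062681198), 10.322997093200684) 9177
0.115 [0.5066 0.2766 0.1196] [0.5034 0.2679 0.1152] [0.516  0.284  0.1233] 11
0.125 [0.5008 0.2789 0.131 ] [0.4971 0.2698 0.125 ] [0.5048 0.2855 0.1345] 14
0.135 [0.4983 0.2759 0.1397] [0.4923 0.2689 0.1353] [0.5009 0.2809 0.1442] 9
0.145 [0.495  0.2762 0.1491] [0.492  0.2701 0.1451] [0.4973 0.2819 0.155 ] 14
0.155 [0.4904 0.276  0.1594] [0.4865 0.2681 0.1552] [0.4934 0.2838 0.1648] 18
0.165 [0.4769 0.2744 0.1727] [0.4702 0.266  0.1652] [0.4899 0.2836 0.175 ] 318
0.175 [0.4822 0.2757 0.1757] [0.4777 0.2684 0.175 ] [0.4863 0.2822 0.1768] 100
cyl at z.15 [ 0.4861  0.2764 -0.3706 -0.0711] lean 0.3608475731404605 yaw 10.862742766947463 rms 0.00010286376477914046 58
scaled [0.0032 0.0074 0.3277] roll -0.0009 rows 3.1 0.0 az 100.3 q6 -1.46 t 16.3 tilt [ 0.e+00 -2.e-04 -1.e+00]
```

View pics/wS.png

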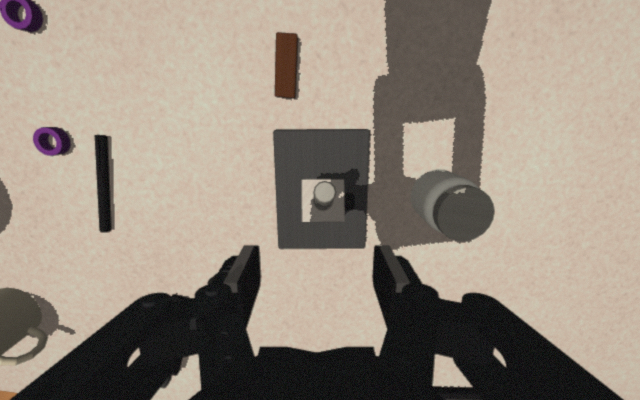

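Wrist view: the stem top is at (323,193), centred over the socket between the open fingers. The jar at (450,205) tops out at 0.09 m, below the fingertips. The cylinder fit gives a lean of about 0.35 and a yaw of about 10.5°, matching the description. Its two estimates of y differ by about 2 mm, so I'll close in small steps and watch the side force.

```bash
python3 go.py .487 .2755 .131 100.5
```

```text
scaled [0.0053 0.0109 0.3277] roll -0.0009 rows 3.1 0.0 az 100.3 q6 -1.46 t 16.3 tilt [ 0.e+00 -2.e-04 -1.e+00]
```

Call:
drive_tool(
  plan=[
    [[0.005, 0.011, 0.05, -0.001], [0.005, 0.011, 0.1, -0.001], [0.005, 0.011, 0.15, -0.001], [0.005, 0.011, 0.2, -0.001], [0.005, 0.011, 0.25, -0.001], [0.005, 0.011, 0.3, -0.001], [0.005, 0.011, 0.328, -0.001], [0.005, 0.011, 0.328, -0.001], [0.005, 0.011, 0.328, -0.001], [0.005, 0.011, 0.328, -0.001]],
  ],
)

```text
time_s: 17.13
eef_pos: [0.4878, 0.277, 0.1322]
eef_rot: [0.001, -0.092, 0.996, 0.0]
wrist_force: [-0.7, -0.2, 1.1]
opening: 0.651
grasp_force: 0.0
```

Call:
drive_tool(
  plan=[
    [[0, 0, 0, 0], [0, 0, 0, 0], [0, 0, 0, 0], [0, 0, 0, 0], [0, 0, 0, 0], [0, 0, 0, 0], [0, 0, 0, 0], [0, 0, 0, 0]],
  ],
  jaw=0.77,
)

```text
time_s: 17.8
eef_pos: [0.4868, 0.2769, 0.1308]
eef_rot: [-0.0, -0.093, 0.996, -0.0]
wrist_force: [-0.2, 0.3, -0.1]
opening: 0.234
grasp_force: 0.0
```

```bash
python3 w.py wS2
python3 - <<'E'
from h import *
o=ctrl.get_obs();print(o['eef_pos'],o['wrist_force'],o['torque'],o['opening'])
E
```

```text
[0.48678229 0.27691498 0.1307814 ] [0.8569699  0.19130929 0.0229836 ] [0.03652012 0.0367032  0.03191002] 0.23090179949250636
```

View pics/wS2.png

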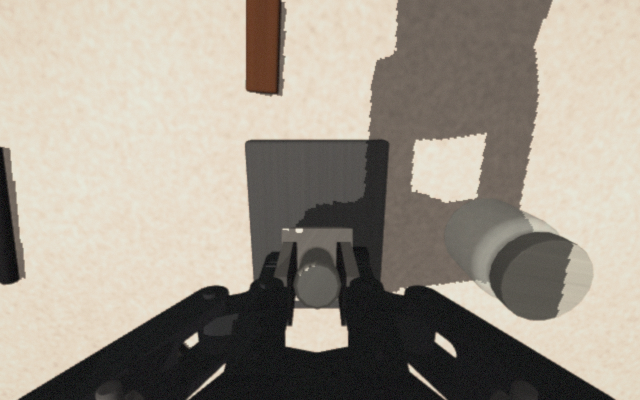

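Wrist view: the stem end at (318,285) lies centred between the pads (inner edges at about 294 and 342). Closing.

Call:
drive_tool(
  plan=[
    [[0, 0, 0, 0], [0, 0, 0, 0], [0, 0, 0, 0]],
  ],
  jaw=0.8,
)

```text
time_s: 18.1
eef_pos: [0.4868, 0.277, 0.1308]
eef_rot: [0.0, -0.093, 0.996, 0.0]
wrist_force: [0.4, 0.1, 0.4]
opening: 0.203
grasp_force: 19.3
```

Call:
drive_tool(
  plan=[
    [[0, 0, 0, 0], [0, 0, 0, 0], [0, 0, 0, 0], [0, 0, 0, 0], [0, 0, 0, 0], [0, 0, 0, 0]],
  ],
  jaw=1,
)

```text
time_s: 18.6
eef_pos: [0.4868, 0.277, 0.1309]
eef_rot: [0.0, -0.093, 0.996, 0.0]
wrist_force: [-2.2, 1.1, 2.5]
opening: 0.193
grasp_force: 58.6
```

Run:
```python
from h import *
from scipy.spatial.transform import Rotation as Ro
o=ctrl.get_obs();q=o['eef_rot']; R=Ro.from_quat([q[1],q[2],q[3],q[0]]).as_matrix()
print(o['eef_pos'],o['wrist_force'],o['torque'],o['opening'],R.round(4))
a=np.radians(10.4);v=np.array([-np.sin(.35)*np.cos(a),-np.sin(.35)*np.sin(a),np.cos(.35)])
for s in (.01,.02,.05): print(s,(R.T@v*s/.4).round(4))
```

```text
[0.48679594 0.27703566 0.13094111] [-2.24325993  1.1299041   2.51785021] [ 0.1553407   0.25144057 -0.01463301] 0.19290371325185127 [[-9.828e-01 -1.845e-01  0.000e+00]
 [-1.845e-01  9.828e-01  2.000e-04]
 [-0.000e+00  1.000e-04 -1.000e+00]]
0.01 [ 0.0086  0.     -0.0235]
0.02 [ 0.0171  0.0001 -0.047 ]
0.05 [ 0.0429  0.0002 -0.1174]
```

Call:
drive_tool(
  plan=[
    [[0.0017, 0, -0.0047, 0], [0.0034, 0, -0.0094, 0], [0.0051, 0, -0.0141, 0], [0.0068, 0, -0.0188, 0], [0.0086, 0, -0.0235, 0], [0.0086, 0, -0.0235, 0], [0.0086, 0, -0.0235, 0], [0.0086, 0, -0.0235, 0]],
  ],
)

```text
time_s: 19.27
eef_pos: [0.4834, 0.2762, 0.1403]
eef_rot: [-0.0, -0.093, 0.996, -0.0]
wrist_force: [0.3, 0.5, -1.3]
opening: 0.199
grasp_force: 58.7
```

Call:
drive_tool(
  plan=[
    [[0.0017, 0, -0.0047, 0], [0.0034, 0, -0.0094, 0], [0.0051, 0, -0.0141, 0], [0.0069, 0, -0.0188, 0], [0.0086, 0, -0.0235, 0], [0.0103, 0, -0.0282, 0], [0.012, 0, -0.0329, 0], [0.0137, 0, -0.0376, 0], [0.0154, 0, -0.0423, 0], [0.0171, 0, -0.047, 0], [0.0171, 0, -0.047, 0], [0.0171, 0, -0.047, 0]],
  ],
)

```text
time_s: 20.27
eef_pos: [0.4766, 0.275, 0.1591]
eef_rot: [-0.0, -0.093, 0.996, -0.0]
wrist_force: [-0.5, 0.1, -2.1]
opening: 0.193
grasp_force: 58.6
```

Call:
drive_tool(
  plan=[
    [[0.0017, 0, -0.0047, 0], [0.0034, 0, -0.0094, 0], [0.0051, 0, -0.0141, 0], [0.0069, 0, -0.0188, 0], [0.0086, 0, -0.0235, 0], [0.0103, 0, -0.0282, 0], [0.012, 0, -0.0329, 0], [0.0137, 0, -0.0376, 0], [0.0154, 0, -0.0423, 0], [0.0171, 0, -0.047, 0], [0.0171, 0, -0.047, 0], [0.0171, 0, -0.047, 0]],
  ],
)

```text
time_s: 21.27
eef_pos: [0.47, 0.2738, 0.178]
eef_rot: [0.0, -0.093, 0.996, 0.0]
wrist_force: [0.6, -0.4, -2.8]
opening: 0.192
grasp_force: 58.6
```

Call:
drive_tool(
  plan=[
    [[0, 0, 0, 0], [0, 0, 0, 0], [0, 0, 0, 0], [0, 0, 0, 0], [0, 0, 0, 0], [0, 0, 0, 0]],
  ],
)

```text
time_s: 21.77
eef_pos: [0.47, 0.2738, 0.1778]
eef_rot: [-0.0, -0.093, 0.996, -0.0]
wrist_force: [0.3, 1.0, -3.2]
opening: 0.197
grasp_force: 58.6
```

Run:
```python
from h import *
o=ctrl.get_obs();print(o['wrist_force'],o['eef_pos']-[.4868,.2770,.1309])
L={}
for n in['scene','side']:
    im,d,i,_=grab(n); P=cloud(d,i); z=np.load(f'pics/{n}.npz'); P0=cloud(z['d'],z)
    for k,p,dd in (('before',P0,z['d']),('after',P,d)):
        m=(dd>0)&(p[...,2]>.012)&(p[...,2]<.02)&(p[...,0]>.44)&(p[...,0]<.62)&(p[...,1]>.2)&(p[...,1]<.345)&(z['im'].max(-1)<90)
        print(n,k,'base',m.sum(),p[m].mean(0).round(4))
    L[n]=im
save('end',np.hstack([cv2.resize(L['scene'][80:240,320:480],(400,400)),cv2.resize(L['side'][70:230,160:320],(400,400))]))
```

```text
[ 0.29607721  1.01055721 -3.24741647] [-0.01682945 -0.00323734  0.04685586]
scene before base 1330 [0.5349 0.2742 0.0159]
scene after base 1339 [0.5345 0.2751 0.0158]
side before base 1196 [0.5057 0.2664 0.0157]
side after base 1202 [0.5057 0.2661 0.0157]
```

View pics/end.png

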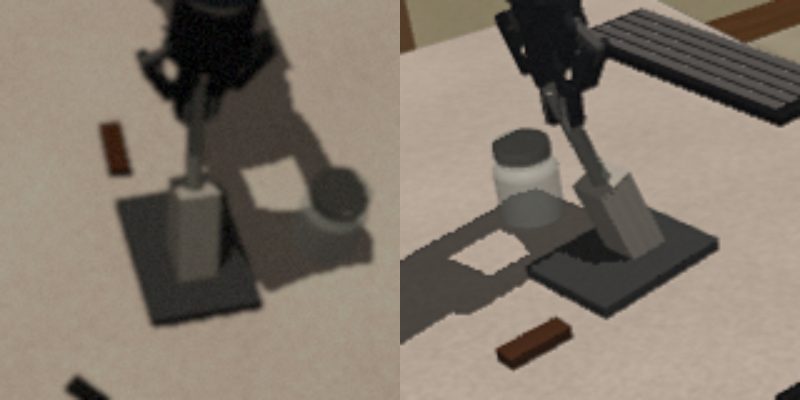

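Both crops show the stem, gripped at (200,95) and (560,100), drawn in line out of the socket. The base hasn't moved and the side forces are near zero. The tool travelled 49.9 mm along the bore, and the pull on the wrist is about the stem's own weight.

```bash
python3 -c "
from bench import ctrl
print(ctrl.hand_in())"
```

```text
the job is handed in; nothing more can be done
None
```

The job is handed in, but no verdict came back: both rings lie in the dish (one leaning on the other), the knob is in the box, and the stem is held about 50 mm out along its bore with the base where it stood.

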